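# Load the file block and slide it to the next place

## Robot

A 6-joint arm with a two-finger parallel gripper is mounted at the origin on the work surface. World frame = base frame: x ahead of the robot, y to its left, z up, the work surface at z = 0. Lengths are in m, angles in degrees, forces in N, time in s.
With the tool pointing down it reaches from about 0.35 to 0.875 m from the base axis. Payload 4.2 kg.
Tool frame: the origin (TCP) lies on the front face of the gripper's body, between the roots of the fingers; the fingertips stand finger_overhang ahead of it and the grasp point (between the pads) lies 51 mm ahead of it (finger_overhang is the distance from the TCP to the fingertips, in m); z points along the fingers, y is the line along which they close (so a half turn about z gives the same grasp; the last joint's range is limited). The gripper opens to 87 mm and grips with 3 to 60 N. Pads are 19 mm wide; open, the fingers measure 117 mm over their backs; the gripper's body (75 mm by 190 mm) begins 51 mm behind the grasp point.
Start: joints at [88.213, 22.042, 0.453, 0, -68.411, -14.817], TCP at [0.179, 0.599, 0.292] pointing down, gripper open.
Joint ranges: [-179.83, 179.83], [-69.29, 118.12], [-61.27, 80.66], [-181.25, 117.63], [-171.15, -9.14], [-177.46, 177.46]. Speed limits (degrees/s): [159.86, 159.86, 180, 180, 180, 180].

## Interface

Orientations are given as a 3x3 rotation matrix whose columns are the frame's x, y, z axes.
In Python, from station import sense, capture, camera_model, finish_job, finger_overhang gives the robot as it stands. The module is installed in compiled form; this text tells all that it offers.
- The arm moves only by the tool jog_arm, never from a script. Its argument "rows" is a list that holds one entry, the list of rows, each a list of 4 numbers: the shift along the tool's x, y, z in m, then the turn about the tool's z in rad. A call has 1 to 20 rows; each row shifts and turns the commanded pose from where the row before left it, along the tool's axes as they then stand; what a row does not reach is not made up. A row lasts 1/8 s, in which the tool goes at most 62.5 mm and 10.7 degrees, less where a joint would pass 70% of its speed; a pose out of reach is approached as far as the arm can. A call is refused whole if a number of a shift passes 0.0625 or a number of a turn 0.188, either way. A call with a gripper value outside its range is refused whole. "claw" is the opening, from 0 (shut) to 1 (fully open), set as the call begins (left out, the last holds). The fingers move at their own pace and stop on an object; the grip force is fixed at half the most. Time passes only in rows, so rows that do not move let the fingers close. It gives the time, the measured TCP pose, the force, the opening and the grip force at its end, in the units of the state.
- sense(): the state, without advancing time (a new reading comes with each control period).
- capture(name): name is "scene" or "top" or "wrist"; returns the picture (420x560x3 uint8, red, green, blue); there is no depth.
- camera_model(name): a dict with "fovy" (degrees; the focal length in pixels is half the picture's height over the tangent of half this angle, whatever the lens; pixels are square), "cx", "cy" (the principal point, pixels), "eye" and "rotation" of the camera in the world. Camera axes: x right, y down, z forward; pixel columns grow to the right and rows downward; lengths in m; the calibration is good to about 2 mm. A picture is of the moment at which its call begins: read the wrist's pose just before it. camera_model takes no time and is no camera call; for the wrist camera it gives the pose at the moment of the call.
- finish_job(): hands the job in; it is judged then, once.
The state is a dict: "time_s": time; "joints": joint angles; "joint_velocities": joint speeds; "effort": joint torques, N m; "tcp_pos": TCP position; "ee_rot": TCP orientation; "wrist_force": force on the tool from outside, world axes, zero at the start; "moment": the same for the moment, N m; "gripper_width": opening from 0.0 (shut) to 1.0 (fully open); "gripper_force": force on a finger pad.
Only numpy, scipy, OpenCV 4.12 (cv2) and the standard library are available. Lean on these libraries where they do the work, as an engineer would, in place of code of your own. Each camera call takes 0.05 s, during which the arm holds its last target. There are 200 camera calls.

## Task

Get the files ready for the next student: take every file off the hook stand and stand each one blade down in a slot of the wooden block, guard resting on the wood. When all the files are in, slide the loaded block across the table, without lifting it, until the whole block is on the black mat, and leave the glass, the bowl and the steel block where they are.

Things in the scene. Friction and masses are not known exactly. Their poses are not given: they have to be found in the camera images.
- file_red: hand file, red handle, 80 g; may be absent. Origin: tip of its blade (75 mm long, flat 16 x 5 mm); z up towards the handle. Black guard from z = 75 to 83 mm, 42 (y) x 32 mm (x). Handle up to z = 165 mm, 28 mm wide (y), 18 mm thick (x); a hanging hole goes through it along x, 16 mm wide, z = 130 to 159 mm. Starts hanging upright on a hook; may be gripped across y, also beside the hole.
- file_blue: hand file, blue handle, 80 g; may be absent. Origin: tip of its blade (75 mm long, half-round 14 x 6 mm); z up towards the handle. Black guard from z = 75 to 83 mm, 42 (y) x 32 mm (x). Handle up to z = 165 mm, 28 mm wide (y), 18 mm thick (x); a hanging hole goes through it along x, 16 mm wide, z = 130 to 159 mm. Starts hanging upright on a hook; may be gripped across y, also beside the hole.
- file_green: hand file, green handle, 80 g; may be absent. Origin: tip of its blade (75 mm long, round 9 mm diameter); z up towards the handle. Black guard from z = 75 to 83 mm, 42 (y) x 32 mm (x). Handle up to z = 165 mm, 28 mm wide (y), 18 mm thick (x); a hanging hole goes through it along x, 16 mm wide, z = 130 to 159 mm. Starts hanging upright on a hook; may be gripped across y, also beside the hole.
- file_yellow: hand file, yellow handle, 80 g; may be absent. Origin: tip of its blade (75 mm long, square 8 x 8 mm); z up towards the handle. Black guard from z = 75 to 83 mm, 42 (y) x 32 mm (x). Handle up to z = 165 mm, 28 mm wide (y), 18 mm thick (x); a hanging hole goes through it along x, 16 mm wide, z = 130 to 159 mm. Starts hanging upright on a hook; may be gripped across y, also beside the hole.
- file_orange: hand file, orange handle, 80 g; may be absent. Origin: tip of its blade (75 mm long, dark flat 16 x 4 mm); z up towards the handle. Black guard from z = 75 to 83 mm, 42 (y) x 32 mm (x). Handle up to z = 165 mm, 28 mm wide (y), 18 mm thick (x); a hanging hole goes through it along x, 16 mm wide, z = 130 to 159 mm. Starts hanging upright on a hook; may be gripped across y, also beside the hole.
- rack: white T-bar stand, fixed; origin on the table at its post (18 mm thick, foot plate 150 x 200 mm). Crossbar along y, 400 mm long, axis 266 mm up. Five hooks 7 mm thick at y = -160, -80, 0, 80, 160 mm point to the stand's -x: level from 50 to 70 mm before the bar, axis 250 mm up (files hang here), tips 84 mm out turned up 11 mm. To unhook: raise 12 to 22 mm, then draw over 40 mm to the stand's -x.
- block: wooden file block, loose, 0.8 kg. Origin on the table under the middle slot; x along its row of five slots, z up. Upright part 234 (x) x 75 (y, centred) x 85 mm high. Along its +y side a trough, floor y = 37.5 to 87.5 mm, 12 mm thick, with a lip at its outer edge. A seated file's guard rests on the top: its blade tip is then 10 mm above the table. Slides under a push of 5 to 15 N.
- slot0 (a point): centre of the mouth of slot 0 in the block's top, 85 mm above the table; the slot is 18 mm (block x) by 28 mm (block y), 79 mm deep; slots 46 mm apart, any file fits any slot
- slot1 (a point): centre of the mouth of slot 1 in the block's top, 85 mm above the table; the slot is 18 mm (block x) by 28 mm (block y), 79 mm deep; slots 46 mm apart, any file fits any slot
- slot2 (a point): centre of the mouth of slot 2 in the block's top, 85 mm above the table; the slot is 18 mm (block x) by 28 mm (block y), 79 mm deep; slots 46 mm apart, any file fits any slot
- slot3 (a point): centre of the mouth of slot 3 in the block's top, 85 mm above the table; the slot is 18 mm (block x) by 28 mm (block y), 79 mm deep; slots 46 mm apart, any file fits any slot
- slot4 (a point): centre of the mouth of slot 4 in the block's top, 85 mm above the table; the slot is 18 mm (block x) by 28 mm (block y), 79 mm deep; slots 46 mm apart, any file fits any slot
- lip (a point): middle of the top edge of the trough's lip, 38 mm above the table, 81.5 mm along the block's +y from its slots; the lip is 12 mm thick and as long as the block, with 38 mm free between it and the upright part; the lip can be pushed from outside, or pulled by fingertips put into the trough
- corner0 (a point): foot corner of the block on the table: +x, trough side
- corner1 (a point): foot corner of the block on the table: +x, far from the trough
- corner2 (a point): foot corner of the block on the table: -x, trough side
- corner3 (a point): foot corner of the block on the table: -x, far from the trough
- mat: black bench mat, 330 mm (x) by 215 mm (y), lying flush on the table (fixed, 1.3 mm thick to look at, no step to slide over). Origin at its centre; it lies on the -y side of the block.
- glass: drinking glass, 68 mm wide, 85 mm high, origin at its foot; a bystander
- pot: small blue ceramic bowl, 76 mm wide, 60 mm high, origin at its foot; a bystander
- steel_block: steel bench block 65 x 65 x 22 mm, origin under its centre; a bystander

How it is judged (in metres and radians):
On the way, in this order (a step that is already met when the one before it is completed fails the run):
1. every file that is present stands seated in a slot of the block (z of file_red in the frame of block between 0.004 and 0.017 m and y of file_red in the frame of block between -0.014 and 0.014 m and x of file_red in the frame of block between -0.105 and 0.105 m and angle between each of file_red, file_blue, file_green, file_yellow, file_orange's own z axis and vertical below 0.15 rad and z of file_blue in the frame of block between 0.004 and 0.017 m and y of file_blue in the frame of block between -0.014 and 0.014 m and x of file_blue in the frame of block between -0.105 and 0.105 m and z of file_green in the frame of block between 0.004 and 0.017 m and y of file_green in the frame of block between -0.014 and 0.014 m and x of file_green in the frame of block between -0.105 and 0.105 m and z of file_yellow in the frame of block between 0.004 and 0.017 m and y of file_yellow in the frame of block between -0.014 and 0.014 m and x of file_yellow in the frame of block between -0.105 and 0.105 m and z of file_orange in the frame of block between 0.004 and 0.017 m and y of file_orange in the frame of block between -0.014 and 0.014 m and x of file_orange in the frame of block between -0.105 and 0.105 m), for 0.2 s.
2. the whole block, still loaded, is on the mat (all of step 1 and x of corner0 in the frame of mat between -0.169 and 0.169 m and y of corner0 in the frame of mat between -0.1115 and 0.1115 m and x of corner1 in the frame of mat between -0.169 and 0.169 m and y of corner1 in the frame of mat between -0.1115 and 0.1115 m and x of corner2 in the frame of mat between -0.169 and 0.169 m and y of corner2 in the frame of mat between -0.1115 and 0.1115 m and x of corner3 in the frame of mat between -0.169 and 0.169 m and y of corner3 in the frame of mat between -0.1115 and 0.1115 m), for 0.2 s.
At the end, for the whole second after the job is handed in: Every file present stands blade down in a slot (guard within 6 to 7 mm of resting on the block's top, within 0.15 rad of upright), all four foot corners of the block are on the mat (4 mm grace), and block and files are at rest (all of step 2 and linear speed of block below 0.02 m/s and linear speed of each of file_red, file_blue, file_green, file_yellow, file_orange below 0.03 m/s); the robot touches nothing.
It fails at once if the block is lifted more than 20 mm off the table or tipped over (height (world z) of block above 0.02 m or angle between block's own z axis and vertical above 0.4 rad).
It fails at once if the glass is shifted by more than 30 mm (distance of glass from where it was at the start of the episode above 0.03 m).
It fails at once if the pot is shifted by more than 30 mm (distance of pot from where it was at the start of the episode above 0.03 m).
It fails at once if the steel block is shifted by more than 30 mm (distance of steel_block from where it was at the start of the episode above 0.03 m).
Of file_red, file_blue, file_green, file_yellow, file_orange only 3 to 5 are there at a start; the rules pass over those that are not, and their reading is None.
At some moment in a run one of block may be knocked a few centimetres aside while the robot is not near it.
It also fails if it takes over 210 s, if anything falls off the work surface, if the arm or the gripper's body presses on something with over 40 N, if the wrist force passes 120 N, or if a joint passes its speed limit or range.

## Working session

There is one attempt and no reset: what is moved stays moved. The work goes in short steps, Python scripts to look and compute and a tool call to move; the robot and the scene stay as the last step left them, time stands still between calls to the robot, and variables do not carry over. Pictures are saved under pics/ and viewed, at most 14 in all, crops included, and the job is handed in when it is done.

Besides the shell and the picture viewer there is one more tool, called by a JSON object that holds its "method" and its "body", one argument or row to a line. jog_arm: Moves the arm, as the interface text tells. Its arguments: {"type":"object","properties":{"rows":{"type":"array"},"claw":{"type":"number"}},"required":["rows"]}

```bash
mkdir -p pics; ls; python3 - <<'E'
from station import *
import cv2
print(sense()); print(finger_overhang() if callable(finger_overhang) else finger_overhang)
for n in ("scene","top","wrist"):
    m=camera_model(n); print(n,m)
    cv2.imwrite(f"pics/{n}0.png",capture(n)[:,:,::-1])
a=cv2.imread("pics/scene0.png");b=cv2.imread("pics/top0.png")
E
```

```text
pics
{'time_s': 0.0, 'joints': array([ 8.82121149e+01,  2.20910044e+01,  3.79811835e-01, -2.81593842e-02,
       -6.84123040e+01, -1.48168582e+01]), 'joint_velocities': array([ 5.29053774e-02,  2.45414016e-02,  9.86138865e-02, -1.15794343e-05,
        9.85597823e-02, -4.97578964e-02]), 'effort': array([ 4.68481103e-04, -3.90662456e+01,  1.87407911e+01,  4.21992257e+00,
        1.10657982e-02, -1.88751264e-04]), 'tcp_pos': array([0.17845179, 0.59850896, 0.29115926]), 'ee_rot': array([[ 9.58247118e-01, -2.85940879e-01, -5.24023836e-04],
       [-2.85941338e-01, -9.58244735e-01, -2.14007088e-03],
       [ 1.09790666e-04,  2.20055683e-03, -9.99997573e-01]]), 'wrist_force': array([-0.37888492, -0.06126111, -0.58101286]), 'moment': array([-0.01971815, -0.0054299 ,  0.00334033]), 'gripper_force': 0.0, 'gripper_width': 0.9966306229685351}
0.0697
scene {'fovy': 51.89481120124247, 'cx': 280.29746000701147, 'cy': 206.7660616961379, 'eye': array([0.74831323, 0.42133213, 0.83116438]), 'rotation': array([[-0.86537574,  0.417562  , -0.27706823],
       [ 0.50107561,  0.728655  , -0.46688877],
       [ 0.00693214, -0.54286635, -0.83979049]])}
top {'fovy': 46.51959342464726, 'cx': 272.2480821187371, 'cy': 206.60693319002715, 'eye': array([0.29723943, 0.01182096, 1.20711038]), 'rotation': array([[-0.0041894 , -0.98149061,  0.19146446],
       [-0.99996039,  0.00561543,  0.00690601],
       [-0.00785334, -0.19142794, -0.98147525]])}
wrist {'fovy': 66.87680784570324, 'cx': 282.05096122010156, 'cy': 206.61596039717224, 'eye': array([0.25320876, 0.577531  , 0.38342752]), 'rotation': array([[-0.28573859, -0.91868176, -0.27272198],
       [-0.95830423,  0.27467749,  0.07877361],
       [ 0.00254271,  0.28385929, -0.95886257]])}
```

View pics/scene0.png

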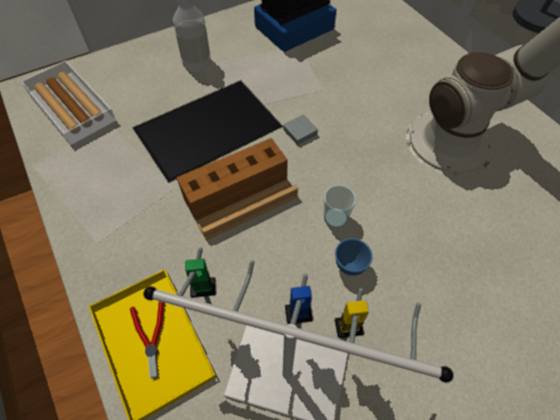

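View pics/top0.png

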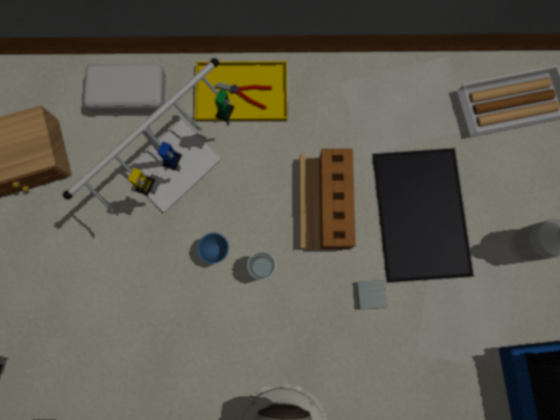

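```bash
cat > h.py <<'E'
import numpy as np, cv2
from station import *
def ray(n,u,v,m=None):
    m=m or camera_model(n); f=210/np.tan(np.radians(m["fovy"])/2)
    return m["eye"], m["rotation"]@np.array([(u-m["cx"])/f,(v-m["cy"])/f,1])
def onz(n,u,v,z,m=None):
    e,d=ray(n,u,v,m); return e+d*(z-e[2])/d[2]
def tri(*rays):
    A=np.zeros((3,3));b=np.zeros(3)
    for e,d in rays:
        d=d/np.linalg.norm(d);P=np.eye(3)-np.outer(d,d);A+=P;b+=P@e
    p=np.linalg.solve(A,b)
    return p,[round(1e3*np.linalg.norm(np.cross(p-e,d/np.linalg.norm(d))),1) for e,d in rays]
def proj(n,p,m=None):
    m=m or camera_model(n); f=210/np.tan(np.radians(m["fovy"])/2)
    c=m["rotation"].T@(np.asarray(p)-m["eye"]); return f*c[0]/c[2]+m["cx"],f*c[1]/c[2]+m["cy"]
def crop(src,x0,y0,w,h,s,out):
    a=cv2.imread(src)[y0:y0+h,x0:x0+w]; cv2.imwrite(out,cv2.resize(a,None,fx=s,fy=s,interpolation=cv2.INTER_CUBIC))
np.set_printoptions(precision=4,suppress=True)
E
python3 - <<'E'
from h import *
crop("pics/top0.png",60,50,190,160,3.75,"pics/c1.png") if 0 else None
crop("pics/top0.png",60,50,200,150,4,"pics/c1.png")
crop("pics/scene0.png",170,130,200,150,4,"pics/c2.png")
for a,b in (((68,194),(150,293)),((68,194),(447,374)),((215,62),(150,293))):
    print(tri(ray("top",*a),ray("scene",*b)))
p=[onz("top",68,194.5,.266),onz("top",215,62,.266)];print(p,np.linalg.norm(p[0]-p[1]))
q=[onz("scene",150,293,.266),onz("scene",447,374,.266)];print(q,np.linalg.norm(q[0]-q[1]))
# slots top/scene
T=[(338,158),(337,177),(337,196),(338,215),(338,235)]
S=[(194,185),(213,177),(233,168),(251,160),(270,153)]
for t,s in zip(T,S): print(tri(ray("top",*t),ray("scene",*s)))
for u,v in ((374,155),(454,150),(471,275),(388,280)): print("mat",onz("top",u,v,0))
E
```

```text
(array([0.614 , 0.3   , 0.5121]), [np.float64(159.2), np.float64(159.2)])
(array([0.5074, 0.4244, 0.2665]), [np.float64(2.2), np.float64(2.2)])
(array([0.7897, 0.1376, 0.2621]), [np.float64(1.1), np.float64(1.1)])
[array([0.5076, 0.4225, 0.266 ]), array([0.7887, 0.1365, 0.266 ])] 0.40104739559582336
[array([0.7885, 0.1403, 0.266 ]), array([0.5058, 0.4262, 0.266 ])] 0.4021147077669533
(array([ 0.6338, -0.1374,  0.0796]), [np.float64(1.4), np.float64(1.4)])
(array([ 0.5882, -0.1347,  0.0803]), [np.float64(0.5), np.float64(0.5)])
(array([ 0.5409, -0.1326,  0.0842]), [np.float64(0.1), np.float64(0.1)])
(array([ 0.4958, -0.1338,  0.0829]), [np.float64(0.2), np.float64(0.2)])
(array([ 0.4488, -0.1324,  0.0807]), [np.float64(0.3), np.float64(0.3)])
mat [ 0.6661 -0.2413  0.    ]
mat [ 0.6781 -0.447   0.    ]
mat [ 0.3597 -0.4645  0.    ]
mat [ 0.3486 -0.2615  0.    ]
```

View pics/c1.png

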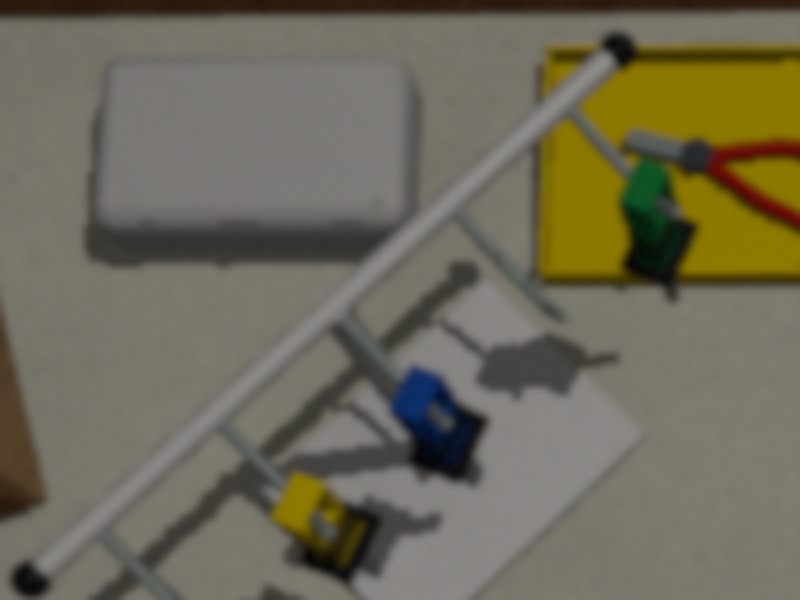

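View pics/c2.png

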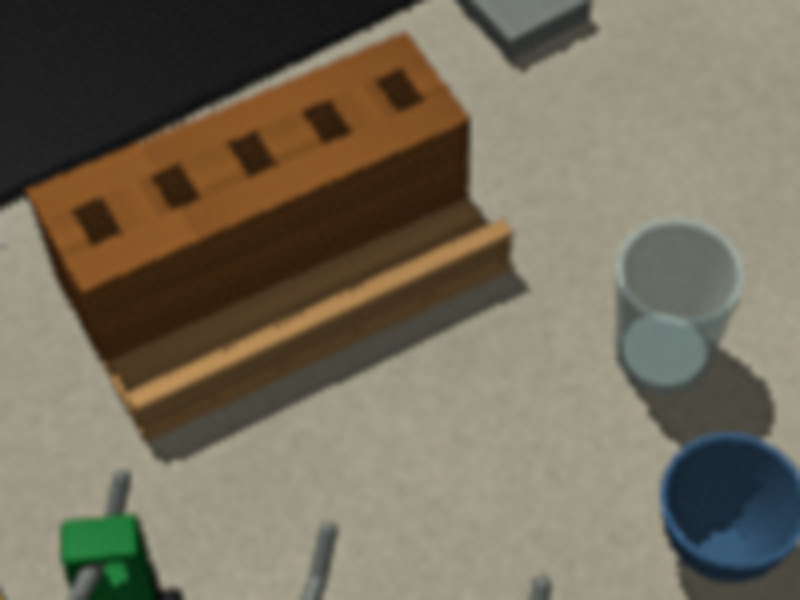

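View pics/wrist0.png

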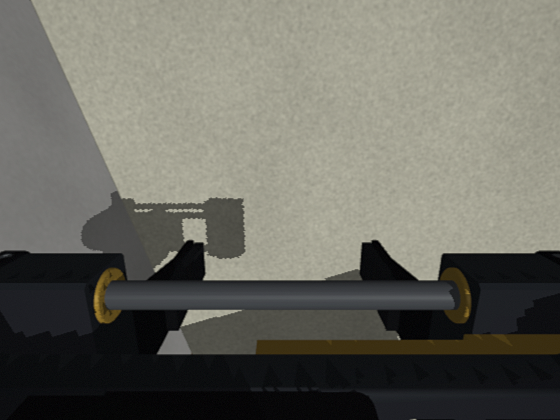

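The images show yellow, blue and green files on the stand, at the y = +80, 0 and −160 hooks. In the top view the bar ends are at (68,194) and (215,62), and the slots run in a column at u≈338, v=158..235. The block's trough is on the left (+y), and the mat is at (374..471, 150..280). I'll hover over the yellow file next.

{"method": "jog_arm", "body": {
  "rows": [
    [[0, 0, -0.015, -0.178], [0, 0, -0.015, -0.178], [0, 0, -0.015, -0.178], [0, 0, -0.015, -0.178], [0, 0, -0.015, -0.178], [0, 0, -0.014, -0.178], [0.0065, 0.05, 0, 0], [0.0065, 0.05, 0, 0], [0.0065, 0.05, 0, 0], [0.0065, 0.05, 0, 0], [0.0065, 0.05, 0, 0], [0.0065, 0.05, 0, 0], [0.0065, 0.05, 0, 0], [0.0065, 0.05, 0, 0], [0, 0.04, 0, 0], [0, 0.036, 0, 0], [0, 0, 0, 0], [0, 0, 0, 0]]
  ],
  "claw": 0.7
}}

```text
time_s: 2.4
tcp_pos: [0.5495, 0.2966, 0.3809]
ee_rot: [[0.712, 0.702, -0.001], [0.702, -0.712, -0.0], [-0.001, -0.0, -1.0]]
wrist_force: [0.2, 0.3, 0.4]
gripper_width: 0.702
gripper_force: 0.0
```

```bash
python3 - <<'E'
from h import *
s=sense();print(s["time_s"],s["joints"],s["tcp_pos"],s["ee_rot"],s["gripper_width"])
m=camera_model("wrist");print(m["eye"],m["rotation"])
cv2.imwrite("pics/w1.png",capture("wrist")[:,:,::-1])
E
```

```text
2.4 [ 43.1754  19.5255   9.238   -0.0203 -79.7546  91.4057] [0.5495 0.2966 0.3809] [[ 0.7123  0.7019 -0.0008]
 [ 0.7019 -0.7123 -0.0002]
 [-0.0007 -0.0004 -1.    ]] 0.7018577541771138
[0.6051 0.3523 0.473 ] [[ 0.702  -0.6825 -0.2032]
 [-0.7122 -0.6731 -0.1996]
 [-0.0006  0.2848 -0.9586]]
```

View pics/w1.png

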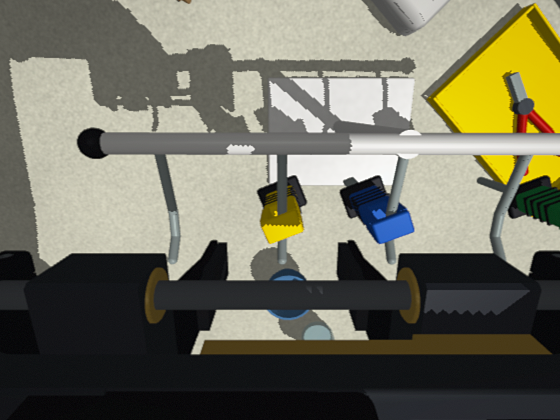

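```bash
cat >> h.py <<'E'
C0=np.array([.6477,.2814]);XS=np.array([.712,.702]);YS=np.array([-.702,.712])
def filebox(c,yaw0,zo):
    x=np.array([np.cos(yaw0),np.sin(yaw0)]);y=np.array([-x[1],x[0]])
    P=[]
    for z,a,b in ((165,9,14),(83,16,21)):
        P+=[np.r_[c+sx*a*.001*x+sy*b*.001*y,zo+z*.001] for sx,sy in((1,1),(1,-1),(-1,-1),(-1,1))]
    return P
def overlay(n,src,boxes,x0,y0,w,h,s,out,m=None):
    a=cv2.imread(src)[y0:y0+h,x0:x0+w]; a=cv2.resize(a,None,fx=s,fy=s,interpolation=cv2.INTER_CUBIC)
    for P in boxes:
        q=np.array([[( (u-x0+.5)*s),((v-y0+.5)*s)] for u,v in (proj(n,p,m) for p in P)]).astype(int)
        for i in range(0,len(q),4): cv2.polylines(a,[q[i:i+4]],True,((255,0,255),(255,255,255))[i//4%2],1)
    cv2.imwrite(out,a)
E
python3 - <<'E'
from h import *
B=[filebox(C0+y*YS-.06*XS,np.arctan2(.702,.712),.0945) for y in (.08,0,-.16)]
overlay("wrist","pics/w1.png",B,240,160,200,100,4,"pics/o1.png")
overlay("top","pics/top0.png",B,110,60,150,145,4,"pics/o2.png")
a=cv2.imread("pics/o1.png");b=cv2.imread("pics/o2.png")
b=cv2.resize(b,(0,0),fx=.95,fy=.95); cv2.imwrite("pics/o2.png",b)
E
```

```text
(no output)
```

View pics/o1.png

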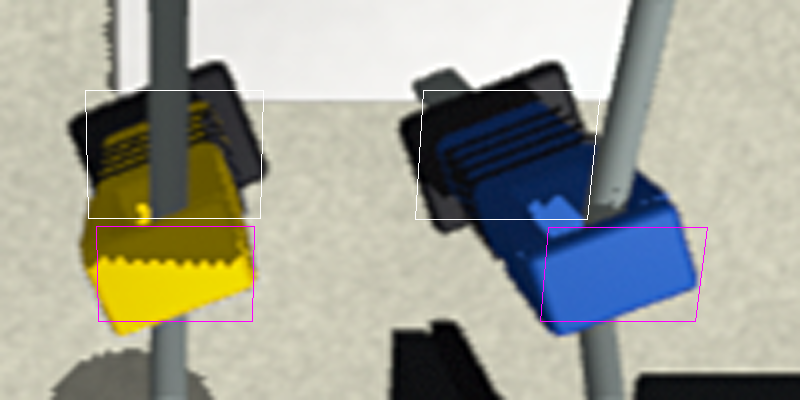

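View pics/o2.png

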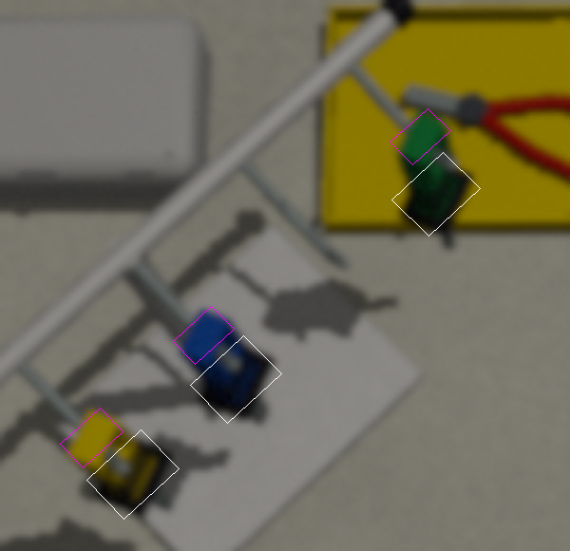

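```bash
cat >> h.py <<'E'
from scipy.optimize import least_squares
def fit(n,obs,x0,z=None,m=None):
    m=m or camera_model(n)
    def r(q):
        P=filebox(q[:2],q[2],z if z is not None else q[3]); return np.concatenate([np.array(proj(n,P[i],m))-o for i,o in obs])
    s=least_squares(r,x0 if z is None else x0[:3]); return s.x,s.fun
E
python3 - <<'E'
from h import *
t=lambda x,y:np.array([240+x/4-.5,160+y/4-.5])
Y={3:(88,258),1:(238,200),0:(255,288)}
# corner idx: x fwd=image up, y_stand = image left: 0 back-left,1 back-right,2 front-right,3 front-left
for nm,o,y in (("y",[(0,(88,258)),(2,(255,288)),(3,(120,335)),(4,(70,122)),(5,(222,63)),(6,(268,170))],.08),("b",[(0,(533,258)),(1,(668,205)),(2,(697,285)),(3,(558,335)),(4,(402,122)),(5,(560,63)),(7,(440,232))],0)):
    o=[(i,t(*p)) for i,p in o]; c=C0+y*YS-.06*XS
    for z in (None,.0945):
        q,f=fit("wrist",o,[*c,1.1,.0945],z); print(nm,q,np.degrees(q[2]),q[:2]-c,(q[:2]-c)@XS,(q[:2]-c)@YS);print(f.round(1))
# green from top with yaw guess
E
```

```text
y [0.5464 0.2952 1.1788 0.0839] 67.54069850428148 [-0.0024 -0.001 ] -0.002424535242075292 0.000974482602287332
[-1.4 -1.3  0.6 -1.7  0.2  0.  -0.7  1.6  0.5  0.   1.1  2.3]
y [0.5489 0.2976 1.1744] 67.28913875697467 [0.0001 0.0014] 0.0010399935400937437 0.0009305821032864568
[-2.4 -1.1  1.7 -0.9 -0.4  1.3 -1.6  0.6  1.2 -1.4  2.   2. ]
b [0.6044 0.2362 1.1556 0.084 ] 66.21116497063561 [-0.0006 -0.0031] -0.0025604189048004863 -0.0018114290958380031
[-1.7 -1.5  1.  -1.4  0.1 -0.1 -1.   0.   0.   1.2  1.4  0.6  0.6  2.2]
b [0.6044 0.2411 1.1583] 66.36678939658992 [-0.0005  0.0018] 0.0008838660440336049 0.0016564726107877012
[-2.2 -1.1  2.2 -1.8  1.6  0.5 -1.1  1.4 -1.5  0.4  1.3 -0.9 -0.5  2.4]
```

The yellow and blue files hang with their yaw turned about 22° from the hook direction (67° in the world). Their positions fit to about 1 mm. I'll turn the tool by −0.39 rad and descend on yellow.

{"method": "jog_arm", "body": {
  "rows": [
    [[0, 0, 0, -0.13], [0, 0, 0, -0.13], [0, 0, 0, -0.13], [0, 0, 0.02, 0], [0, 0, 0.02, 0], [0, 0, 0.02, 0], [0, 0, 0.015, 0], [0, 0, 0.01, 0], [0, 0, 0.01, 0], [0, 0, 0, 0]]
  ],
  "claw": 0.7
}}

```text
time_s: 3.7
tcp_pos: [0.5496, 0.2964, 0.2856]
ee_rot: [[0.392, 0.92, -0.001], [0.92, -0.392, -0.001], [-0.001, -0.001, -1.0]]
wrist_force: [0.1, 1.1, 0.4]
gripper_width: 0.702
gripper_force: 0.0
```

{"method": "jog_arm", "body": {
  "rows": [
    [[0, 0, 0, 0], [0, 0, 0, 0], [0, 0, 0, 0], [0, 0, 0, 0], [0, 0, 0, 0], [0, 0, 0, 0]]
  ],
  "claw": 0.1
}}

```text
time_s: 4.45
tcp_pos: [0.5497, 0.2965, 0.2864]
ee_rot: [[0.392, 0.92, 0.0], [0.92, -0.392, 0.0], [0.0, -0.0, -1.0]]
wrist_force: [-0.8, -0.1, 0.6]
gripper_width: 0.321
gripper_force: 30.0
```

{"method": "jog_arm", "body": {
  "rows": [
    [[0, 0, -0.006, 0], [0, 0, -0.006, 0], [0, 0, -0.005, 0], [0, 0, 0, 0], [0, 0, 0, 0.1], [0, 0, 0, 0.1], [0, 0, 0, 0.1], [0, 0, 0, 0.09], [0, 0, 0, 0]]
  ]
}}

```text
time_s: 5.58
tcp_pos: [0.5498, 0.2963, 0.3031]
ee_rot: [[0.711, 0.703, -0.0], [0.703, -0.711, -0.0], [-0.0, 0.0, -1.0]]
wrist_force: [0.2, 0.3, -1.7]
gripper_width: 0.321
gripper_force: 30.0
```

{"method": "jog_arm", "body": {
  "rows": [
    [[-0.01, 0, 0, 0], [-0.015, 0, 0, 0], [-0.02, 0, 0, 0], [-0.025, 0, 0, 0], [0, 0, -0.03, 0], [0, 0, -0.03, 0], [0, 0, 0, 0]]
  ]
}}

```text
time_s: 6.45
tcp_pos: [0.4999, 0.247, 0.3663]
ee_rot: [[0.712, 0.702, 0.005], [0.702, -0.712, 0.004], [0.006, 0.001, -1.0]]
wrist_force: [0.5, -0.0, -1.2]
gripper_width: 0.324
gripper_force: 30.0
```

```bash
python3 - <<'E'
from h import *
s=sense();print(s["time_s"],s["tcp_pos"],s["wrist_force"],s["gripper_width"])
cv2.imwrite("pics/w2.png",capture("wrist")[:,:,::-1]);cv2.imwrite("pics/s2.png",capture("scene")[:,:,::-1]);cv2.imwrite("pics/t2.png",capture("top")[:,:,::-1])
a=cv2.imread("pics/s2.png");b=cv2.imread("pics/w2.png")
cv2.imwrite("pics/v2.png",np.hstack([cv2.resize(a,(400,300)),cv2.resize(b,(400,300))]))
d=cv2.absdiff(cv2.imread("pics/t2.png"),cv2.imread("pics/top0.png")).max(2)
print(d[140:300,290:500].max(), d[140:260,295:360].mean())
E
```

```text
6.45 [0.4999 0.247  0.3663] [ 0.5132 -0.0379 -1.2176] 0.32387028629480014
11 6.884230769230769
```

View pics/v2.png

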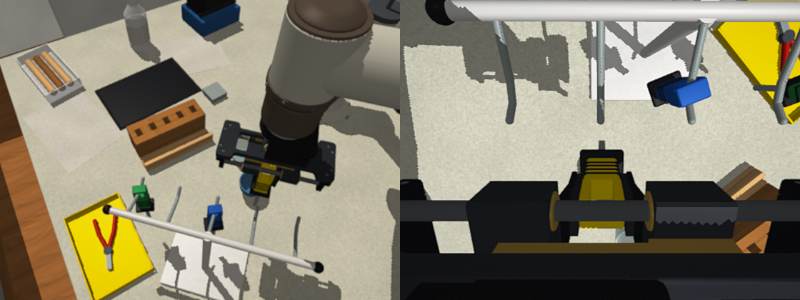

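Yellow is held and off its hook, and the block hasn't moved. Next it goes over the middle slot.

{"method": "jog_arm", "body": {
  "rows": [
    [[0, 0, 0, 0.161], [0, 0, 0, 0.161], [0, 0, 0, 0.161], [0, 0, 0, 0.161], [0, 0, 0, 0.161], [0.006, 0.042, 0, 0], [0.006, 0.042, 0, 0], [0.006, 0.042, 0, 0], [0.006, 0.042, 0, 0], [0.006, 0.042, 0, 0], [0.006, 0.042, 0, 0], [0.006, 0.042, 0, 0], [0.006, 0.042, 0, 0], [0.003, 0.043, 0, 0], [0, 0, -0.0, 0], [0, 0, 0.02, 0], [0, 0, 0.02, 0], [0, 0, 0.016, 0], [0, 0, 0, 0], [0, 0, 0, 0]]
  ]
}}

```text
time_s: 9.1
tcp_pos: [0.5411, -0.1327, 0.3079]
ee_rot: [[1.0, -0.026, 0.001], [-0.026, -1.0, -0.0], [0.001, 0.0, -1.0]]
wrist_force: [0.9, -0.6, 0.4]
gripper_width: 0.327
gripper_force: 30.0
```

```bash
python3 - <<'E'
from h import *
s=sense();print(s["time_s"],s["tcp_pos"],s["ee_rot"],s["wrist_force"],s["gripper_width"])
cv2.imwrite("pics/w3.png",capture("wrist")[:,:,::-1])
cv2.imwrite("pics/s3.png",capture("scene")[:,:,::-1])
a=cv2.imread("pics/w3.png")[:320,80:480]
b=cv2.imread("pics/s3.png")[120:300,120:360]
cv2.imwrite("pics/v3.png",np.vstack([cv2.resize(a,None,fx=1.0,fy=1.0)]))
a=cv2.resize(a,None,fx=1.25,fy=1.25,interpolation=3);b=cv2.resize(b,(300,225),interpolation=3)
c=np.zeros((400,800,3),np.uint8);c[:400,:500]=a;c[:225,500:]=b;cv2.imwrite("pics/v3.png",c)
E
```

```text
9.1 [ 0.5411 -0.1327  0.3079] [[ 0.9997 -0.0262  0.0011]
 [-0.0262 -0.9997 -0.0004]
 [ 0.0011  0.0004 -1.    ]] [ 0.903  -0.5892  0.3849] 0.3269436007988402
```

View pics/v3.png

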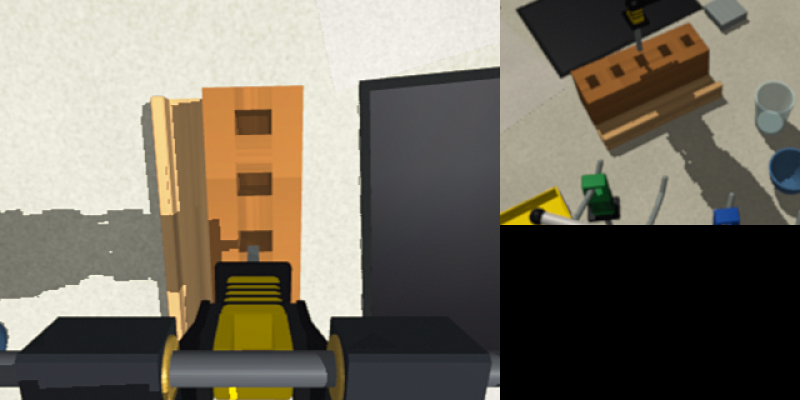

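```bash
python3 - <<'E'
from h import *
f=lambda x,y:(80+(x+.5)/1.25-.5,(y+.5)/1.25-.5)
for nm,x,y in (("s_far",253.5,122),("s_far1",254.5,184)): print(nm,onz("wrist",*f(x,y),.085))
for x,y in ((235.5,110),(271,110),(237,172),(272,172),(238,231),(272,231)): print(onz("wrist",*f(x,y),.085))
s=sense();tip=s["tcp_pos"]-[0,0,.192];print(tip)
for dx in (-.004,0,.004):
  for p in ((dx-.004,0,0),(dx+.004,0,0),(dx+.016,.021,.083),(dx+.016,-.021,.083)):
    u,v=proj("wrist",tip+np.array(p));print(dx,p,((u-80)*1.25,v*1.25))
E
```

```text
s_far [ 0.6329 -0.135   0.085 ]
s_far1 [ 0.5868 -0.1346  0.085 ]
[ 0.6417 -0.1218  0.085 ]
[ 0.641  -0.1482  0.085 ]
[ 0.5964 -0.1212  0.085 ]
[ 0.5957 -0.1484  0.085 ]
[ 0.5496 -0.1203  0.085 ]
[ 0.5488 -0.1478  0.085 ]
[ 0.5412 -0.1328  0.1162]
-0.004 (-0.008, 0, 0) (np.float64(254.05663332582213), np.float64(260.95596828142953))
-0.004 (0.0, 0, 0) (np.float64(253.78423334306603), np.float64(250.62639071204063))
-0.004 (0.012, 0.021, 0.083) (np.float64(214.3519551788555), np.float64(271.0161365716358))
-0.004 (0.012, -0.021, 0.083) (np.float64(293.212051479593), np.float64(269.02989683535355))
0 (-0.004, 0, 0) (np.float64(253.92095315113374), np.float64(255.81089127044072))
0 (0.004, 0, 0) (np.float64(253.64646190656094), np.float64(245.402011746131))
0 (0.016, 0.021, 0.083) (np.float64(213.94868301326287), np.float64(263.8459795081819))
0 (0.016, -0.021, 0.083) (np.float64(293.2313970151059), np.float64(261.839200234697))
0.004 (0.0, 0, 0) (np.float64(253.78423334306603), np.float64(250.62639071204063))
0.004 (0.008, 0, 0) (np.float64(253.50762666131956), np.float64(240.13729248816543))
0.004 (0.02, 0.021, 0.083) (np.float64(213.54106549735172), np.float64(256.59856235355994))
0.004 (0.02, -0.021, 0.083) (np.float64(293.25095129202873), np.float64(254.57091487224716))
```

The blade tip is within 1 mm of the tool axis, and the middle slot is at (0.540, −0.134). I'll insert the file.

{"method": "jog_arm", "body": {
  "rows": [
    [[-0.001, 0.0012, 0, 0], [0, 0, 0.02, 0], [0, 0, 0.015, 0], [0, 0, 0.015, 0], [0, 0, 0.015, 0], [0, 0, 0.015, 0], [0, 0, 0.012, 0], [0, 0, 0.008, 0], [0, 0, 0.002, 0], [0, 0, 0, 0]]
  ]
}}

```text
time_s: 10.45
tcp_pos: [0.5399, -0.1341, 0.2055]
ee_rot: [[1.0, -0.027, 0.001], [-0.027, -1.0, -0.0], [0.001, 0.0, -1.0]]
wrist_force: [-0.2, -0.8, -1.4]
gripper_width: 0.318
gripper_force: 30.0
```

{"method": "jog_arm", "body": {
  "rows": [
    [[0, 0, 0.002, 0], [0, 0, 0.001, 0], [0, 0, 0, 0]]
  ]
}}

```text
time_s: 10.82
tcp_pos: [0.5397, -0.1341, 0.2023]
ee_rot: [[1.0, -0.027, 0.0], [-0.027, -1.0, 0.0], [0.0, -0.0, -1.0]]
wrist_force: [-0.0, 0.5, -1.4]
gripper_width: 0.32
gripper_force: 30.0
```

{"method": "jog_arm", "body": {
  "rows": [
    [[0, 0, 0, 0], [0, 0, 0, 0], [0, 0, 0, 0], [0, 0, 0, 0]]
  ],
  "claw": 0.6
}}

```text
time_s: 11.32
tcp_pos: [0.5397, -0.1341, 0.2023]
ee_rot: [[1.0, -0.027, 0.0], [-0.027, -1.0, -0.0], [0.0, 0.0, -1.0]]
wrist_force: [-0.4, -0.5, -0.0]
gripper_width: 0.588
gripper_force: 0.0
```

{"method": "jog_arm", "body": {
  "rows": [
    [[0, 0, -0.02, 0], [0, 0, -0.04, 0], [0, 0, -0.05, 0], [0, 0, -0.05, 0], [0, 0, 0, 0]]
  ],
  "claw": 0.7
}}

```text
time_s: 11.95
tcp_pos: [0.5411, -0.1344, 0.3674]
ee_rot: [[1.0, -0.026, 0.011], [-0.026, -1.0, -0.001], [0.011, 0.001, -1.0]]
wrist_force: [-0.9, 0.6, -0.6]
gripper_width: 0.699
gripper_force: 0.0
```

```bash
python3 - <<'E'
from h import *
s=sense();print(s["time_s"],s["tcp_pos"],s["ee_rot"],s["joints"])
cv2.imwrite("pics/w4.png",capture("wrist")[:,:,::-1])
cv2.imwrite("pics/t4.png",capture("top")[:,:,::-1])
a=cv2.imread("pics/w4.png")[:320,80:480]
b=cv2.imread("pics/t4.png")[50:160,180:300]
a=cv2.resize(a,None,fx=1.25,fy=1.25,interpolation=3);b=cv2.resize(b,(300,275),interpolation=3)
c=np.zeros((400,800,3),np.uint8);c[:400,:500]=a;c[:275,500:]=b;cv2.imwrite("pics/v4.png",c)
E
```

```text
11.95 [ 0.5411 -0.1344  0.3674] [[ 0.9996 -0.0264  0.0105]
 [-0.0264 -0.9997 -0.0009]
 [ 0.0106  0.0007 -0.9999]] [  2.7443  12.6538  -2.1638   0.0857 -74.5814  85.7194]
```

View pics/v4.png

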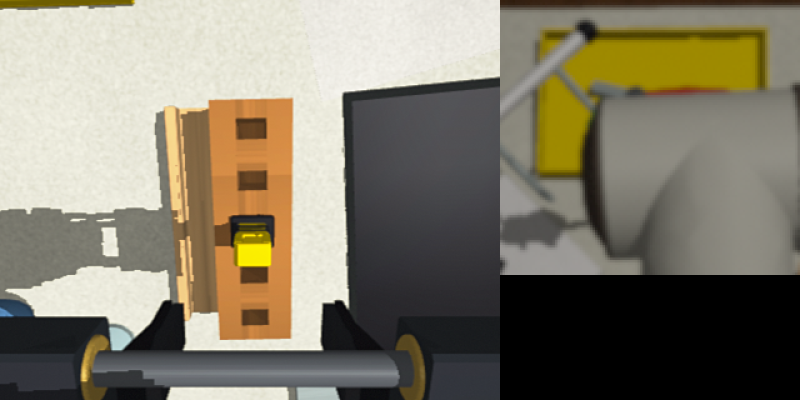

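Yellow is seated in the middle slot at v4 (252,245), with the block unmoved. Blue is next.

{"method": "jog_arm", "body": {
  "rows": [
    [[0.005, -0.038, -0.014, 0], [0.006, -0.042, 0, 0], [0.006, -0.042, 0, 0], [0.006, -0.042, 0, 0], [0.006, -0.042, 0, 0], [0.006, -0.042, 0, 0], [0.006, -0.042, 0, 0], [0.006, -0.042, 0, 0], [0.0066, -0.0446, 0, 0], [0, 0, 0, -0.1693], [0, 0, 0, -0.1693], [0, 0, 0, -0.1693], [0, 0, 0, -0.1693], [0, 0, 0, -0.1693], [0, 0, 0, -0.1693], [0, 0, 0, -0.1693], [0, 0, 0, 0], [0, 0, 0, 0]]
  ],
  "claw": 0.7
}}

```text
time_s: 14.3
tcp_pos: [0.6032, 0.2409, 0.3751]
ee_rot: [[0.403, 0.915, -0.002], [0.915, -0.403, -0.001], [-0.002, -0.001, -1.0]]
wrist_force: [-0.6, 0.3, 1.2]
gripper_width: 0.697
gripper_force: 0.0
```

{"method": "jog_arm", "body": {
  "rows": [
    [[0, 0.001, 0.02, 0], [0, 0, 0.02, 0], [0, 0, 0.02, 0], [0, 0, 0.015, 0], [0, 0, 0.008, 0], [0, 0, 0.006, 0], [0, 0, 0, 0]]
  ]
}}

```text
time_s: 15.18
tcp_pos: [0.6043, 0.2405, 0.2872]
ee_rot: [[0.401, 0.916, -0.0], [0.916, -0.401, -0.0], [-0.0, 0.0, -1.0]]
wrist_force: [0.2, 0.3, -0.1]
gripper_width: 0.701
gripper_force: 0.0
```

{"method": "jog_arm", "body": {
  "rows": [
    [[0, 0, 0, 0], [0, 0, 0, 0], [0, 0, 0, 0], [0, 0, 0, 0], [0, 0, 0, 0], [0, 0, 0, 0]]
  ],
  "claw": 0.1
}}

```text
time_s: 15.92
tcp_pos: [0.6043, 0.2405, 0.2874]
ee_rot: [[0.401, 0.916, 0.0], [0.916, -0.401, 0.0], [0.0, 0.0, -1.0]]
wrist_force: [-0.3, -0.6, 0.9]
gripper_width: 0.319
gripper_force: 30.0
```

{"method": "jog_arm", "body": {
  "rows": [
    [[0, 0, -0.006, 0], [0, 0, -0.006, 0], [0, 0, -0.005, 0], [0, 0, 0, 0], [0, 0, 0, 0.1], [0, 0, 0, 0.1], [0, 0, 0, 0.1], [0, 0, 0, 0.08], [0, 0, 0, 0]]
  ]
}}

```text
time_s: 17.05
tcp_pos: [0.6042, 0.2405, 0.304]
ee_rot: [[0.711, 0.703, -0.0], [0.703, -0.711, -0.0], [-0.0, -0.0, -1.0]]
wrist_force: [-0.2, 0.1, -0.4]
gripper_width: 0.319
gripper_force: 30.0
```

{"method": "jog_arm", "body": {
  "rows": [
    [[-0.01, 0, 0, 0], [-0.015, 0, 0, 0], [-0.02, 0, 0, 0], [-0.025, 0, 0, 0], [0, 0, -0.03, 0], [0, 0, -0.03, 0], [0, 0, 0, 0], [0, 0, 0, 0]]
  ]
}}

```text
time_s: 18.05
tcp_pos: [0.5535, 0.1909, 0.3635]
ee_rot: [[0.712, 0.702, -0.002], [0.702, -0.712, -0.0], [-0.001, -0.001, -1.0]]
wrist_force: [-0.3, -0.1, -1.5]
gripper_width: 0.32
gripper_force: 30.0
```

{"method": "jog_arm", "body": {
  "rows": [
    [[0, 0, 0, 0.161], [0, 0, 0, 0.161], [0, 0, 0, 0.161], [0, 0, 0, 0.161], [0, 0, 0, 0.161], [-0.012, 0.041, 0, 0], [-0.012, 0.041, 0, 0], [-0.012, 0.041, 0, 0], [-0.012, 0.041, 0, 0], [-0.012, 0.041, 0, 0], [-0.012, 0.041, 0, 0], [-0.012, 0.041, 0, 0], [-0.013, 0.0387, 0, 0], [0, 0, 0.02, 0], [0, 0, 0.02, 0], [0, 0, 0.013, 0], [0, 0, 0, 0], [0, 0, 0, 0]]
  ]
}}

```text
time_s: 20.3
tcp_pos: [0.4491, -0.1316, 0.3117]
ee_rot: [[1.0, -0.026, 0.001], [-0.026, -1.0, -0.0], [0.001, 0.0, -1.0]]
wrist_force: [0.0, 0.6, -0.5]
gripper_width: 0.32
gripper_force: 30.0
```

```bash
python3 - <<'E'
from h import *
s=sense();print(s["time_s"],s["tcp_pos"],s["ee_rot"])
cv2.imwrite("pics/w5.png",capture("wrist")[:,:,::-1])
crop("pics/w5.png",180,60,200,150,4,"pics/v5.png")
tip=s["tcp_pos"]-[0,0,.193]
for p in ((-.003,0,0),(.003,0,0),(.016,.021,.083),(.016,-.021,.083)):
    u,v=proj("wrist",tip+np.array(p));print(p,((u-180)*4,(v-60)*4))
E
```

```text
20.3 [ 0.4491 -0.1316  0.3117] [[ 0.9997 -0.0262  0.0008]
 [-0.0262 -0.9997 -0.0004]
 [ 0.0008  0.0003 -1.    ]]
(-0.003, 0, 0) (np.float64(412.49762118241347), np.float64(572.9395943881691))
(0.003, 0, 0) (np.float64(411.84864592934423), np.float64(548.0526846017923))
(0.016, 0.021, 0.083) (np.float64(285.4937957883724), np.float64(602.2237473659047))
(0.016, -0.021, 0.083) (np.float64(537.782001625799), np.float64(595.8944337412842))
```

View pics/v5.png

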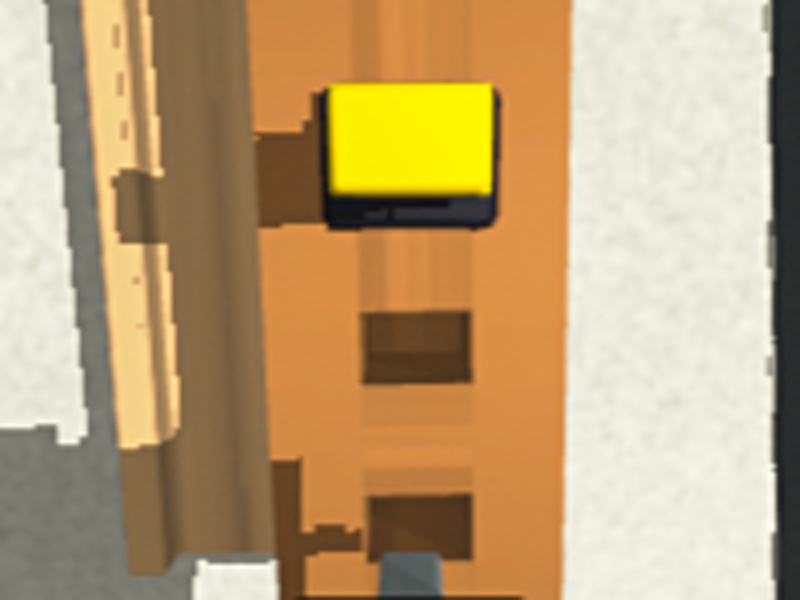

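```bash
python3 - <<'E'
from h import *
f=lambda x,y:(180+(x+.5)/4-.5,60+(y+.5)/4-.5)
for x,y in ((420,494),(417,312),(417,383),(417,347)): print(onz("wrist",*f(x,y),.085))
print(onz("wrist",*f(411,553),sense()["tcp_pos"][2]-.193))
E
```

```text
[ 0.458  -0.1335  0.085 ]
[ 0.5036 -0.1339  0.085 ]
[ 0.4862 -0.1334  0.085 ]
[ 0.4951 -0.1337  0.085 ]
[ 0.4514 -0.131   0.1189]
```

{"method": "jog_arm", "body": {
  "rows": [
    [[0.0005, 0.0022, 0, 0], [0, 0, 0.02, 0], [0, 0, 0.015, 0], [0, 0, 0.015, 0], [0, 0, 0.015, 0], [0, 0, 0.015, 0], [0, 0, 0.012, 0], [0, 0, 0.009, 0], [0, 0, 0.004, 0], [0, 0, 0.002, 0], [0, 0, 0, 0]]
  ]
}}

```text
time_s: 21.72
tcp_pos: [0.4494, -0.1338, 0.2044]
ee_rot: [[1.0, -0.027, 0.0], [-0.027, -1.0, -0.0], [0.0, 0.0, -1.0]]
wrist_force: [0.1, -0.6, -0.4]
gripper_width: 0.319
gripper_force: 30.0
```

{"method": "jog_arm", "body": {
  "rows": [
    [[0, 0, 0.0012, 0], [0, 0, 0, 0], [0, 0, 0, 0]]
  ]
}}

```text
time_s: 22.1
tcp_pos: [0.4493, -0.1338, 0.2032]
ee_rot: [[1.0, -0.027, 0.0], [-0.027, -1.0, 0.0], [0.0, -0.0, -1.0]]
wrist_force: [0.1, 0.2, -1.3]
gripper_width: 0.322
gripper_force: 30.0
```

{"method": "jog_arm", "body": {
  "rows": [
    [[0, 0, 0, 0], [0, 0, 0, 0], [0, 0, 0, 0], [0, 0, 0, 0]]
  ],
  "claw": 0.6
}}

```text
time_s: 22.6
tcp_pos: [0.4493, -0.1338, 0.2031]
ee_rot: [[1.0, -0.027, 0.0], [-0.027, -1.0, -0.0], [0.0, 0.0, -1.0]]
wrist_force: [-0.3, -0.6, 1.8]
gripper_width: 0.584
gripper_force: 0.0
```

{"method": "jog_arm", "body": {
  "rows": [
    [[0, 0, -0.02, 0], [0, 0, -0.04, 0], [0, 0, -0.05, 0], [0, 0, -0.05, 0], [0, 0, -0.018, 0], [0.037, -0.038, 0, 0], [0.037, -0.038, 0, 0], [0.037, -0.038, 0, 0], [0.037, -0.038, 0, 0], [0.037, -0.038, 0, 0], [0.037, -0.038, 0, 0], [0.039, -0.038, 0, -0.17], [0, 0, 0, -0.17], [0, 0, 0, -0.17], [0, 0, 0, -0.17], [0, 0, 0, -0.17], [0, 0, 0, -0.17], [0, 0, 0, -0.17], [0, 0, 0, 0], [0, 0, 0, 0]]
  ],
  "claw": 0.7
}}

```text
time_s: 25.1
tcp_pos: [0.7172, 0.1251, 0.3808]
ee_rot: [[0.398, 0.917, -0.0], [0.917, -0.398, -0.0], [-0.0, -0.0, -1.0]]
wrist_force: [-0.2, -0.5, 0.1]
gripper_width: 0.699
gripper_force: 0.0
```

```bash
python3 - <<'E'
from h import *
s=sense();print(s["time_s"],s["tcp_pos"],s["ee_rot"],s["joints"])
cv2.imwrite("pics/w6.png",capture("wrist")[:,:,::-1])
B=[filebox(C0-.16*YS-.06*XS,np.radians(67),.0945)]
overlay("wrist","pics/w6.png",B,200,140,160,120,5,"pics/o6.png")
E
```

```text
25.1 [0.7172 0.1251 0.3808] [[ 0.3985  0.9172 -0.0003]
 [ 0.9172 -0.3985 -0.0001]
 [-0.0002 -0.0002 -1.    ]] [ 22.5739  30.8341  27.0189  -0.0005 -86.2043 133.9428]
```

View pics/o6.png

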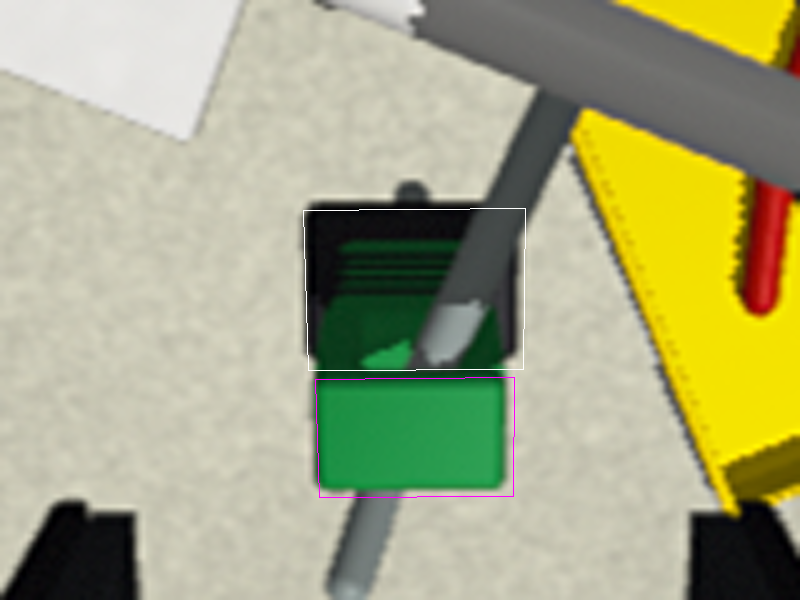

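The green file's yaw and position match the prediction to about 1 mm. I'll grasp it.

{"method": "jog_arm", "body": {
  "rows": [
    [[0, -0.0008, 0.02, 0], [0, 0, 0.02, 0], [0, 0, 0.02, 0], [0, 0, 0.015, 0], [0, 0, 0.012, 0], [0, 0, 0.007, 0], [0, 0, 0, 0]]
  ]
}}

```text
time_s: 26.02
tcp_pos: [0.7165, 0.1254, 0.2867]
ee_rot: [[0.396, 0.918, -0.001], [0.918, -0.396, -0.0], [-0.0, -0.0, -1.0]]
wrist_force: [0.3, -0.3, 1.0]
gripper_width: 0.697
gripper_force: 0.0
```

{"method": "jog_arm", "body": {
  "rows": [
    [[0, 0, 0, 0], [0, 0, 0, 0], [0, 0, 0, 0], [0, 0, 0, 0], [0, 0, 0, 0], [0, 0, 0, 0]]
  ],
  "claw": 0.1
}}

```text
time_s: 26.78
tcp_pos: [0.7165, 0.1254, 0.2872]
ee_rot: [[0.396, 0.918, 0.0], [0.918, -0.396, 0.0], [0.0, 0.0, -1.0]]
wrist_force: [-0.4, -0.2, 0.7]
gripper_width: 0.32
gripper_force: 30.0
```

{"method": "jog_arm", "body": {
  "rows": [
    [[0, 0, -0.006, 0], [0, 0, -0.006, 0], [0, 0, -0.005, 0], [0, 0, 0, 0], [0, 0, 0, 0.1], [0, 0, 0, 0.1], [0, 0, 0, 0.1], [0, 0, 0, 0.08], [0, 0, 0, 0]]
  ]
}}

```text
time_s: 27.9
tcp_pos: [0.7164, 0.1254, 0.3038]
ee_rot: [[0.708, 0.706, -0.0], [0.706, -0.708, -0.0], [-0.0, -0.0, -1.0]]
wrist_force: [0.4, -1.1, -1.7]
gripper_width: 0.318
gripper_force: 30.0
```

{"method": "jog_arm", "body": {
  "rows": [
    [[-0.01, 0, 0, 0], [-0.015, 0, 0, 0], [-0.02, 0, 0, 0], [-0.025, 0, 0, 0], [0, 0, -0.03, 0], [0, 0, -0.04, 0], [0, 0, 0, 0], [0, 0, 0, 0]]
  ]
}}

```text
time_s: 28.9
tcp_pos: [0.6662, 0.0758, 0.3737]
ee_rot: [[0.708, 0.706, -0.001], [0.706, -0.708, 0.0], [-0.0, -0.001, -1.0]]
wrist_force: [0.5, -0.1, -1.5]
gripper_width: 0.317
gripper_force: 30.0
```

```bash
python3 - <<'E'
from h import *
cv2.imwrite("pics/t7.png",capture("top")[:,:,::-1])
crop("pics/t7.png",190,130,160,120,5,"pics/v7.png")
d=cv2.absdiff(cv2.imread("pics/t7.png"),cv2.imread("pics/top0.png")).max(2)
print(sense()["time_s"],(d[140:260,295:360]>40).sum())
E
```

```text
28.95 578
```

{"method": "jog_arm", "body": {
  "rows": [
    [[0, 0, 0, 0.1585], [0, 0, 0, 0.1585], [0, 0, 0, 0.1585], [0, 0, 0, 0.1585], [0, 0, 0, 0.1585], [-0.005, 0.035, 0, 0], [-0.005, 0.035, 0, 0], [-0.005, 0.035, 0, 0], [-0.005, 0.035, 0, 0], [-0.005, 0.035, 0, 0], [-0.0064, 0.0363, 0, 0], [0, 0, 0, 0], [0, 0, 0.02, 0], [0, 0, 0.02, 0], [0, 0, 0.014, 0], [0, 0, 0.01, 0], [0, 0, 0, 0], [0, 0, 0, 0]]
  ]
}}

```text
time_s: 31.2
tcp_pos: [0.6339, -0.135, 0.3108]
ee_rot: [[1.0, -0.009, 0.001], [-0.009, -1.0, -0.0], [0.001, 0.0, -1.0]]
wrist_force: [-0.1, -0.5, -0.9]
gripper_width: 0.322
gripper_force: 30.0
```

```bash
python3 - <<'E'
from h import *
s=sense();print(s["time_s"],s["tcp_pos"],s["ee_rot"])
cv2.imwrite("pics/w8.png",capture("wrist")[:,:,::-1])
crop("pics/w8.png",180,60,200,150,4,"pics/v8.png")
f=lambda p:((proj("wrist",p)[0]-180)*4,(proj("wrist",p)[1]-60)*4)
print("tip far",f(s["tcp_pos"]-[-.0045,0,.1927]),"slot far edge",f([.642,-.135,.085]),"block end",f([.657,-.135,.085]))
E
```

```text
31.2 [ 0.6339 -0.135   0.3108] [[ 1.     -0.0089  0.0014]
 [-0.0089 -1.     -0.0003]
 [ 0.0014  0.0003 -1.    ]]
tip far (np.float64(411.73750652054855), np.float64(542.2029057537106)) slot far edge (np.float64(411.3858179311803), np.float64(496.3116841177722)) block end (np.float64(410.90140971128426), np.float64(438.0568167621193))
```

View pics/v8.png

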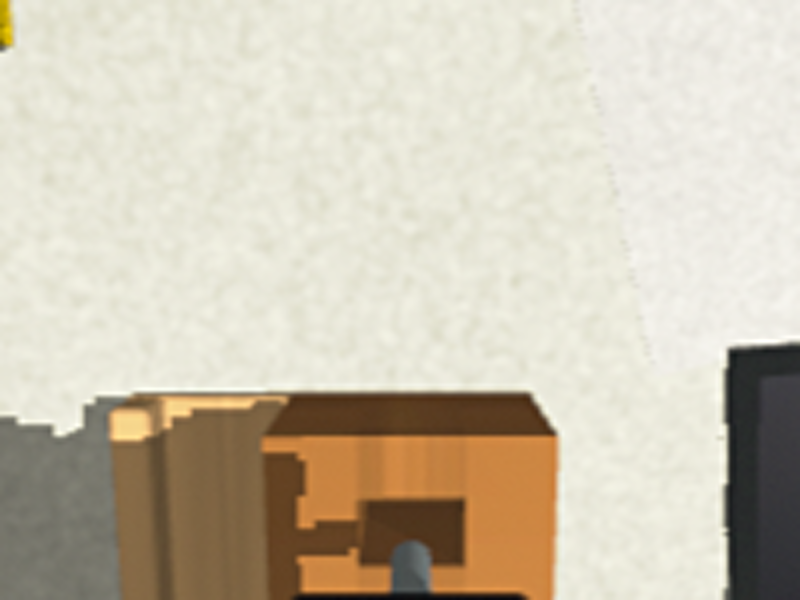

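The tip at (411,541) and the slot at (412,499..565) line up, apart from about −1 mm in x. I'll insert it.

{"method": "jog_arm", "body": {
  "rows": [
    [[-0.0013, 0, 0, 0], [0, 0, 0.02, 0], [0, 0, 0.015, 0], [0, 0, 0.015, 0], [0, 0, 0.015, 0], [0, 0, 0.015, 0], [0, 0, 0.012, 0], [0, 0, 0.009, 0], [0, 0, 0.004, 0], [0, 0, 0.0018, 0], [0, 0, 0, 0], [0, 0, 0, 0]]
  ]
}}

```text
time_s: 32.75
tcp_pos: [0.6324, -0.135, 0.2037]
ee_rot: [[1.0, -0.009, 0.001], [-0.009, -1.0, -0.0], [0.001, 0.0, -1.0]]
wrist_force: [-0.8, -0.2, -0.2]
gripper_width: 0.321
gripper_force: 30.0
```

{"method": "jog_arm", "body": {
  "rows": [
    [[0, 0, 0.001, 0], [0, 0, 0, 0], [0, 0, 0, 0]]
  ]
}}

```text
time_s: 33.12
tcp_pos: [0.6324, -0.135, 0.2025]
ee_rot: [[1.0, -0.009, 0.001], [-0.009, -1.0, -0.0], [0.001, 0.0, -1.0]]
wrist_force: [0.1, -0.4, -0.5]
gripper_width: 0.316
gripper_force: 30.0
```

{"method": "jog_arm", "body": {
  "rows": [
    [[0, 0, 0, 0], [0, 0, 0, 0], [0, 0, 0, 0], [0, 0, 0, 0]]
  ],
  "claw": 0.6
}}

```text
time_s: 33.62
tcp_pos: [0.6322, -0.135, 0.2022]
ee_rot: [[1.0, -0.009, -0.0], [-0.009, -1.0, -0.0], [-0.0, 0.0, -1.0]]
wrist_force: [0.5, 0.7, -0.1]
gripper_width: 0.586
gripper_force: 0.0
```

{"method": "jog_arm", "body": {
  "rows": [
    [[0, 0, -0.02, 0], [0, 0, -0.04, 0], [0, 0, -0.05, 0], [0, 0, -0.05, 0], [-0.015, -0.03, 0, 0], [-0.02, -0.04, 0, 0], [-0.02, -0.04, 0, 0], [-0.02, -0.03, 0, 0], [-0.02, -0.03, 0, 0], [-0.02, -0.03, 0, 0], [0, 0, 0, 0]]
  ],
  "claw": 1.0
}}

```text
time_s: 35.0
tcp_pos: [0.5181, 0.0674, 0.3628]
ee_rot: [[1.0, -0.006, 0.001], [-0.006, -1.0, 0.001], [0.001, -0.001, -1.0]]
wrist_force: [0.6, -0.4, 0.5]
gripper_width: 0.999
gripper_force: 0.0
```

```bash
python3 - <<'E'
from h import *
s=sense();print(s["time_s"],s["tcp_pos"],s["joints"])
for n,k in(("top","t9"),("scene","s9")): cv2.imwrite(f"pics/{k}.png",capture(n)[:,:,::-1])
a=cv2.imread("pics/t9.png")[110:300,230:490];b=cv2.imread("pics/s9.png")[60:260,110:360]
c=np.zeros((600,800,3),np.uint8);a=cv2.resize(a,(400,292),interpolation=3);b=cv2.resize(b,(400,320),interpolation=3)
c[:292,:400]=a;c[:320,400:]=b;cv2.imwrite("pics/v9.png",c[:320])
E
```

```text
35.0 [0.5181 0.0674 0.3628] [ 25.2187   9.407   -6.8777  -0.0106 -73.6591  64.4436]
```

View pics/v9.png

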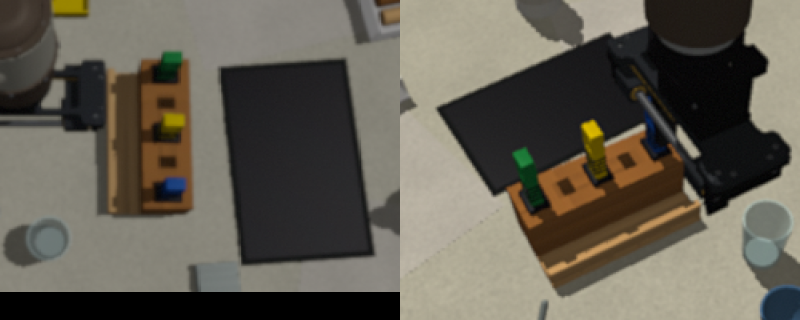

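```bash
python3 - <<'E'
from h import *
f=lambda x,y:(230+(x+.5)*.65-.5,110+(y+.5)*.65-.5)
for x,y in ((141,60),(190,60),(192,210),(141,212)): print("blk",onz("top",*f(x,y),.085))
for x,y in ((221,68),(345,60),(373,253),(242,262)): print("mat",onz("top",*f(x,y),0))
print("glass",onz("top",260,270,0),"steel",onz("top",372,294,.022),"lip",onz("top",*f(110,70),.038),onz("top",*f(110,212),.038))
E
```

```text
blk [ 0.6564 -0.0987  0.085 ]
blk [ 0.6559 -0.1748  0.085 ]
blk [ 0.422  -0.1694  0.085 ]
blk [ 0.4193 -0.0931  0.085 ]
mat [ 0.6688 -0.2401  0.    ]
mat [ 0.6813 -0.4474  0.    ]
mat [ 0.3615 -0.4677  0.    ]
mat [ 0.3483 -0.2594  0.    ]
glass [0.3743 0.0511 0.    ] steel [ 0.3148 -0.2168  0.022 ] lip [ 0.6549 -0.0528  0.038 ] [ 0.4247 -0.0493  0.038 ]
```

All three files stand in slots, with green, yellow and blue visible at (170,65), (172,127) and (172,190) in the crop. The block is at slot y −0.134 and x 0.538. Now I turn the tool so both open fingers can push the lip from outside, with the wrist camera passing between two file handles.

{"method": "jog_arm", "body": {
  "rows": [
    [[0, 0, 0, 0.1755], [0, 0, 0, 0.1755], [0, 0, 0, 0.1755], [0, 0, 0, 0.1755], [0, 0, 0, 0.1755], [0, 0, 0, 0.1755], [0, 0, 0, 0.1755], [0, 0, 0, 0.1755], [0, 0, 0, 0.1755], [0.02, 0.004, 0, 0], [0.022, 0.004, 0, 0], [0, 0, 0.05, 0], [0, 0, 0.05, 0], [0, 0, 0.05, 0], [0, 0, 0.05, 0], [0, 0, 0.04, 0], [0, 0, 0.023, 0], [0, 0, 0, 0], [0, 0, 0, 0]]
  ],
  "claw": 1.0
}}

```text
time_s: 37.48
tcp_pos: [0.5112, 0.0237, 0.1002]
ee_rot: [[-0.017, -1.0, 0.002], [-1.0, 0.017, 0.0], [-0.0, -0.002, -1.0]]
wrist_force: [0.3, -1.0, 0.4]
gripper_width: 0.996
gripper_force: 0.0
```

```bash
cat > blk.py <<'E'
from h import *
# file tops (known height .175) by colour, in both fixed cameras -> handle-top centres
def look():
    out={}
    for n in ("top","scene"):
        a=capture(n); cv2.imwrite(f"pics/{n}_{sense()['time_s']:.1f}.png",a[:,:,::-1]); h=cv2.cvtColor(a,cv2.COLOR_RGB2HSV)
        for c,(lo,hi) in {"yellow":(22,34),"green":(55,85),"blue":(108,125)}.items():
            m=((h[...,0]>=lo)&(h[...,0]<=hi)&(h[...,1]>150)&(h[...,2]>50)).astype(np.uint8)
            k,_,st,ce=cv2.connectedComponentsWithStats(m)
            out[n,c]=[(int(s[4]),ce[i+1].round(1).tolist(),onz(n,*ce[i+1],.15)[:2].round(3).tolist()) for i,s in enumerate(st[1:]) if 25<s[4]<2000]
    return out
if __name__=="__main__":
    s=sense();print(s["time_s"],s["tcp_pos"],s["wrist_force"],s["joints"])
    for k,v in look().items(): print(k,v)
E
python3 blk.py
```

```text
37.475 [0.5112 0.0237 0.1002] [ 0.286  -0.9541  0.3623] [ 20.861   24.4058 -28.8763   0.0364 -36.6179 -21.8885]
('top', 'yellow') [(70, [199.9, 65.5], [0.841, 0.187]), (173, [341.8, 189.6], [0.541, -0.135])]
('top', 'green') [(74, [341.1, 148.0], [0.637, -0.136])]
('top', 'blue') [(109, [343.0, 230.4], [0.45, -0.135])]
('scene', 'yellow') [(395, [231.1, 151.8], [0.544, -0.123])]
('scene', 'green') [(221, [187.9, 163.8], [0.633, -0.138])]
('scene', 'blue') []
```

{"method": "jog_arm", "body": {
  "rows": [
    [[0.02, 0, 0, 0], [0.02, 0, 0, 0], [0.008, 0, 0, 0], [0.004, 0, 0, 0], [0.004, 0, 0, 0], [0.004, 0, 0, 0], [0.004, 0, 0, 0]]
  ]
}}

```text
time_s: 38.45
tcp_pos: [0.5098, -0.0391, 0.0993]
ee_rot: [[-0.017, -1.0, 0.002], [-1.0, 0.017, 0.001], [-0.001, -0.002, -1.0]]
wrist_force: [1.3, 5.3, -0.5]
gripper_width: 0.998
gripper_force: 2.4
```

Contact: 5 N in +y. Pushing.

{"method": "jog_arm", "body": {
  "rows": [
    [[0.005, 0, 0, 0], [0.006, 0, 0, 0], [0.006, 0, 0, 0], [0.006, 0, 0, 0], [0.006, 0, 0, 0], [0.006, 0, 0, 0], [0.006, 0, 0, 0], [0.006, 0, 0, 0], [0.006, 0, 0, 0], [0.006, 0, 0, 0]]
  ]
}}

```text
time_s: 39.7
tcp_pos: [0.5081, -0.099, 0.0993]
ee_rot: [[-0.018, -1.0, 0.0], [-1.0, 0.018, 0.0], [-0.0, -0.0, -1.0]]
wrist_force: [-0.1, 5.1, 0.4]
gripper_width: 0.998
gripper_force: 2.7
```

```bash
python3 blk.py
```

```text
39.7 [ 0.5081 -0.099   0.0993] [-0.0834  5.0547  0.3788] [  6.9502  24.952  -28.0045  -0.0193 -37.0322  -7.9611]
('top', 'yellow') [(71, [200.0, 65.5], [0.841, 0.187]), (177, [370.6, 190.4], [0.539, -0.199])]
('top', 'green') [(76, [370.2, 148.3], [0.636, -0.202])]
('top', 'blue') [(107, [371.9, 231.0], [0.448, -0.198])]
('scene', 'yellow') [(317, [217.9, 129.3], [0.541, -0.193])]
('scene', 'green') [(110, [174.6, 136.8], [0.628, -0.218])]
('scene', 'blue') []
```

{"method": "jog_arm", "body": {
  "rows": [
    [[0.006, 0, 0, 0], [0.007, 0, 0, 0], [0.007, 0, 0, 0], [0.007, 0, 0, 0], [0.007, 0, 0, 0], [0.007, 0, 0, 0], [0.007, 0, 0, 0], [0.007, 0, 0, 0], [0.007, 0, 0, 0], [0.007, 0, 0, 0], [0.007, 0, 0, 0], [0.007, 0, 0, 0], [0.007, 0, 0, 0], [0.007, 0, 0, 0], [0.007, 0, 0, 0], [0.007, 0, 0, 0], [0.007, 0, 0, 0], [0.007, 0, 0, 0], [0.007, 0, 0, 0], [0.006, 0, 0, 0]]
  ]
}}

```text
time_s: 42.3
tcp_pos: [0.5052, -0.2364, 0.0993]
ee_rot: [[-0.018, -1.0, -0.001], [-1.0, 0.018, 0.001], [-0.001, 0.001, -1.0]]
wrist_force: [0.4, 6.2, 3.5]
gripper_width: 1.001
gripper_force: 3.2
```

```bash
python3 blk.py
```

```text
42.3 [ 0.5052 -0.2364  0.0993] [0.4338 6.2444 3.4715] [ -8.4442  27.9015 -22.2127  -0.0603 -39.9516   7.4689]
('top', 'yellow') [(71, [200.0, 65.5], [0.841, 0.187])]
('top', 'green') [(84, [433.2, 149.1], [0.633, -0.344])]
('top', 'blue') [(114, [437.4, 231.9], [0.445, -0.34])]
('scene', 'yellow') [(150, [192.0, 86.3], [0.534, -0.342])]
('scene', 'green') [(58, [151.6, 95.8], [0.626, -0.358])]
('scene', 'blue') []
```

{"method": "jog_arm", "body": {
  "rows": [
    [[0.006, 0, 0, 0], [0.006, 0, 0, 0], [0.006, 0, 0, 0], [0.006, 0, 0, 0], [0.005, 0, 0, 0], [0.004, 0, 0, 0], [0.003, 0, 0, 0], [0.001, 0, 0, 0], [0, 0, 0, 0]]
  ]
}}

```text
time_s: 43.52
tcp_pos: [0.5046, -0.2731, 0.0993]
ee_rot: [[-0.018, -1.0, -0.001], [-1.0, 0.018, 0.001], [-0.001, 0.001, -1.0]]
wrist_force: [-0.4, 6.2, 2.1]
gripper_width: 1.002
gripper_force: 2.8
```

{"method": "jog_arm", "body": {
  "rows": [
    [[-0.01, 0, 0, 0], [-0.03, 0, 0, 0], [-0.03, 0, 0, 0], [0, 0, -0.04, 0], [0, 0, -0.05, 0], [0, 0, -0.05, 0], [0, 0, -0.05, 0], [-0.05, 0, -0.02, 0], [-0.05, 0, 0, 0], [-0.06, 0, 0, 0], [-0.06, 0, 0, 0], [-0.06, 0, 0, 0], [0, 0, 0, 0], [0, 0, 0, 0]]
  ]
}}

```text
time_s: 45.28
tcp_pos: [0.5108, 0.0761, 0.3088]
ee_rot: [[-0.018, -1.0, -0.001], [-1.0, 0.018, -0.001], [0.001, 0.001, -1.0]]
wrist_force: [0.2, -0.1, -0.7]
gripper_width: 1.003
gripper_force: 0.0
```

```bash
python3 blk.py; python3 - <<'E'
from h import *
import glob,os
n=max(glob.glob("pics/top_*.png"),key=os.path.getmtime)
a=cv2.imread(n);h=cv2.cvtColor(a,cv2.COLOR_BGR2HSV)
# orange wood region (lit top)
m=((h[...,0]>=6)&(h[...,0]<=20)&(h[...,1]>140)&(h[...,2]>60)).astype(np.uint8); m[:140]=0
k,l,st,ce=cv2.connectedComponentsWithStats(cv2.morphologyEx(m,cv2.MORPH_CLOSE,np.ones((5,5))))
for i in range(1,k):
    if st[i][4]>300:
        pts=np.argwhere(l==i)[:,::-1].astype(np.float32);b=cv2.boxPoints(cv2.minAreaRect(pts));print(st[i]);print(b,[onz("top",*p,.085)[:2] for p in b])
d=((h[...,2]<45)).astype(np.uint8);d[:140]=0;d[:,:360]=0
k,l,st,ce=cv2.connectedComponentsWithStats(d)
for i in range(1,k):
    if st[i][4]>1500:
        pts=np.argwhere(l==i)[:,::-1].astype(np.float32);b=cv2.boxPoints(cv2.minAreaRect(pts));print("dark",st[i],[onz("top",*p,0)[:2] for p in b])
E
```

```text
45.275 [0.5108 0.0761 0.3088] [ 0.2464 -0.1376 -0.7402] [ 26.5066  10.7496 -13.0263   0.0237 -66.3077 -27.5212]
('top', 'yellow') [(71, [200.0, 65.5], [0.841, 0.187]), (202, [450.2, 191.3], [0.536, -0.374])]
('top', 'green') [(76, [449.5, 149.1], [0.633, -0.38])]
('top', 'blue') [(118, [455.2, 232.2], [0.444, -0.378])]
('scene', 'yellow') [(282, [188.3, 84.2], [0.539, -0.353])]
('scene', 'green') [(55, [145.9, 86.0], [0.625, -0.395])]
('scene', 'blue') [(162, [222.0, 66.1], [0.444, -0.371])]
[422 157  34  40 816]
[[414.9092 167.6936]
 [452.8386 156.4552]
 [461.6053 186.0429]
 [423.6759 197.2812]] [array([ 0.6082, -0.319 ]), array([ 0.6353, -0.4107]), array([ 0.5629, -0.4259]), array([ 0.5364, -0.3352])]
[423 197  35  38 848]
[[418.3555 205.3147]
 [454.8911 196.5462]
 [462.0893 226.5386]
 [425.5537 235.3071]] [array([ 0.5173, -0.3216]), array([ 0.5377, -0.4082]), array([ 0.4666, -0.4195]), array([ 0.4466, -0.3338])]
dark [ 373  151  100  131 5104] [array([ 0.6679, -0.2363]), array([ 0.6926, -0.4563]), array([ 0.3595, -0.4672]), array([ 0.337 , -0.2583])]
dark [ 499  342   61   78 3822] [array([ 0.2013, -0.518 ]), array([ 0.2008, -0.6601]), array([ 0.0289, -0.6402]), array([ 0.0293, -0.502 ])]
```

All the file tops sit where a loaded block would put them, with block slots at about (0.538, −0.376). The footprint has at least 25 mm of mat on every side, and the arm is clear. I'm handing the job in.

```bash
python3 -c "
from station import *
print(finish_job())"
```

```text
the job is handed in; nothing more can be done
None
```

The yellow, blue and green files stand in the block and the block has been slid fully onto the mat, judged from my own measurements because handing in returned no verdict; I viewed 15 pictures, one over the limit of 14.

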